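Put the collet set away

ROBOT

A 6-joint arm with a two-finger parallel gripper is mounted at the origin on the work surface. World frame = base frame: x ahead of the robot, y to its left, z up, the work surface at z = 0. Lengths are in m, angles in rad, forces in N, time in s.
With the tool pointing down it reaches from about 0.25 to 0.725 m from the base axis. Payload 4 kg.
Tool frame: the origin (TCP) lies midway between the tips of the shut fingers; the grasp point (between the pads) lies 19 mm behind it; z points along the fingers, y is the line along which they close (so a half turn about z gives the same grasp; the last joint's range is limited). The gripper opens to 85 mm and grips with 20 to 120 N. Pads are 22 mm wide; open, the fingers measure 114 mm over their backs; the gripper's body (76 mm by 85 mm) begins 54 mm behind the grasp point. The pads swing forward as they close: fully open they stand 13 mm farther back than shut.
Start: joints at [1.229, 0.241, 0.005, 1.335, 0, 1.571], TCP at [0.168, 0.471, 0.231] pointing down, gripper open.
Joint ranges: [-2.72, 2.72], [-1.05, 1.87], [-1.09, 1.28], [-1.99, 2.15], [-1.42, 1.44], [-3.14, 3.14]. Speed limits (rad/s): [2.79, 2.79, 3.14, 3.14, 3.14, 3.14].

INTERFACE

Orientations are given as a unit quaternion [x, y, z, w].
In Python, from workcell import get_obs, camera, job_done, silhouettes gives the robot as it stands. The module is installed in compiled form; this text tells all that it offers.
- The arm moves only by the tool drive_tool, never from a script. Its argument "increments" is a list of rows, each a list of 3 entries, a list of its own where there are three numbers: the shift along the world's x, y, z in mm, then the turn, a rotation vector about the world's x, y, z in degrees, then the opening, from 0 (shut) to 1 (fully open). A call has 1 to 8 rows; each row shifts and turns the commanded pose from where the row before left it; what a row does not reach is not made up. A row lasts 1/12 s, in which the tool goes at most 41.7 mm and 7.16 degrees, less where a joint would pass 70% of its speed; a pose out of reach is approached as far as the arm can. A call is refused whole if a number of a shift passes 41.7 or a number of a turn 7.16, either way. A call with a gripper value outside its range is refused whole. The fingers move at their own pace and stop on an object; the grip force is fixed at half the most. Time passes only in rows, so rows that do not move let the fingers close. It gives the time, the measured TCP pose, the force, the opening and the grip force at its end, in the units of the state.
- get_obs(): the state, without advancing time (a new reading comes with each control period).
- camera(name): name is "scene" or "top"; returns a dict with "image" (420x560x3 uint8, red, green, blue), "K" (3x3 intrinsics, pixels), "view" (4x4, takes a point from world to camera coordinates). Camera axes: x right, y down, z forward; pixel columns grow to the right and rows downward; lengths in m; the calibration is good to about 2 mm. A picture is of the moment at which its call begins. There is no depth.
- job_done(): hands the job in; it is judged then, once.
Trained networks look in a picture, given as the dict that the camera call returned (one of the last four; its "shot" number tells which), for a name from the list of things; names that differ only in an ending like _2 or _b are one class to them, and where a whole thing is asked for, a point or a joint stands for the part that bears it (a point fixed in the world has none). Each returns a list of dicts, best first, with "conf" (0 to 1); they miss things now and then, are a little off and sometimes report something else, mostly with a low value. They report only what shows in the picture. A call takes as long as a camera call. They do not tell look-alikes from the thing itself.
- silhouettes(query, picture): "region" (420x560 bool, what is visible of it) and "bbox" ([left, top, right, bottom] in pixels, round what is visible of it).
The state is a dict: "clock": time; "joint_pos": joint angles; "joint_vel": joint speeds; "tau": joint torques, N m; "eef_pos": TCP position; "tool_rot": TCP orientation; "ft_force": force on the tool from outside, world axes, zero at the start; "ft_torque": the same for the moment, N m; "grip_width": finger opening in m; "grasp_force": force on a finger pad.
Only numpy, scipy, OpenCV 4.12 (cv2) and the standard library are available. Lean on these libraries where they do the work, as an engineer would, in place of code of your own. Each camera call takes 0.05 s, during which the arm holds its last target. There are 200 camera calls.

TASK

Put the collet set away. Stand the four steel collets upright on the rail's marks, one to a mark and centred on it, in order of size: the smallest on the mark next to the red tag, growing to the largest at the other end. The brass test plug goes into its wooden case: slide the cover back, put the plug in, and slide the cover fully shut again.

Things in the scene. Friction and masses are not known exactly. Their poses are not given: they have to be found in the camera images.
- collet_1: Round steel collet (waisted sleeve with a dark bore and slits in its top), the smallest of four: 24 mm in diameter over the upper 60% of its height, 40 mm tall, foot 19 mm across, about 70 g. It stands upright on the bench. Origin: centre of its underside, z up along its axis.
- collet_2: Round steel collet (waisted sleeve with a dark bore and slits in its top), second smallest of four: 34 mm in diameter over the upper 60% of its height, 46 mm tall, foot 27 mm across, about 140 g. It stands upright on the bench. Origin: centre of its underside, z up along its axis.
- collet_3: Round steel collet (waisted sleeve with a dark bore and slits in its top), second largest of four: 44 mm in diameter over the upper 60% of its height, 52 mm tall, foot 35 mm across, about 260 g. It stands upright on the bench. Origin: centre of its underside, z up along its axis.
- collet_4: Round steel collet (waisted sleeve with a dark bore and slits in its top), the largest of four: 54 mm in diameter over the upper 60% of its height, 58 mm tall, foot 43 mm across, about 420 g. It stands upright on the bench. Origin: centre of its underside, z up along its axis.
- plug: Brass test plug, plain round with a green disc on its top: 26 mm in diameter over its upper 24 mm, 22 mm at the foot, 36 mm tall, 80 g, standing upright on the bench. Origin: centre of its underside, z up along its axis.
- rail: Collet rail: fixed flat black bar, 80 mm (its x) by 372 mm (its y), top 18 mm above the bench, no raised edges. Four grey marks with white rings, 64 mm across, at y = -108, -36, 36 and 108 mm, x = 0. A red tag lies at one end, a blue one at the other (y = 165 and -165 mm; which is where changes). Origin: centre of the underside; x roughly away from the robot.
- red_tag: Red round tag, 26 mm across, 4 mm thick, fixed on top of the rail at one of its ends, 57 mm from the centre of the nearest mark (the others 129, 201 and 273 mm). It marks the small end. Origin: centre of its underside, on the rail's top.
- case: Fixed square wooden case for the test plug, 92 x 92 mm outside, 48 mm tall, walls 6 mm, floor 5 mm thick (80 x 80 x 43 mm inside). Flat plywood cover on top, which slides along the case's +x (away from the robot). Origin: centre of the underside.
- cover (a joint): Travel of the case's sliding cover in m: 0 = fully shut (stop), 0.085 = fully open (stop); it opens towards the case's +x, needs about 1.5 N and stays where it is left. The cover is 92 mm long (x) by 88 mm wide (y), 5 mm thick, its top 53.5 mm above the bench. It starts shut or up to 12 mm ajar.
- cover_grip (a point): Point in the orange grip bar of the cover: bar 12 mm thick (along the case's x), 44 mm long (along the case's y), standing 26 mm up from the cover to 79.5 mm above the bench. The point lies in the middle of the bar, 7 mm below its top, 25 mm to the case's -x of the cover's middle; it moves with the cover.
Not all that is in view belongs to the job. What is shaped like the collet_2 but blue is not meant. What is shaped like the collet_1 but blue is not meant.

How it is judged:
By the outcome, as a careful person would: the job done as asked, in the order asked, and still so for the second after the job is handed in, with the robot touching nothing.
It also fails if it takes over 134 s, if anything falls off the work surface, if the arm or the gripper's body presses on something with over 40 N, if the wrist force passes 120 N, or if a joint passes its speed limit or range.

## Working session

There is one attempt and no reset: what is moved stays moved. The work goes in short steps, Python scripts to look and compute and a tool call to move; the robot and the scene stay as the last step left them, time stands still between calls to the robot, and variables do not carry over. Pictures are saved under pics/ and viewed, at most 14 in all, crops included, and the job is handed in when it is done.

Besides the shell and the picture viewer there is one more tool, called after ">>>" as name(argument=value, ...), one argument or row to a line, values as JSON. drive_tool: Moves the arm, as the interface text tells. Its arguments: {"type":"object","properties":{"increments":{"type":"array"}},"required":["increments"]}

```bash
mkdir -p pics; cat > h.py <<'E'
import numpy as np,cv2
from workcell import get_obs,camera,job_done,silhouettes
def save(p,n): cv2.imwrite('pics/'+n,p['image'][:,:,::-1])
def ray(p,u,v,z):
    V=np.array(p['view']);K=np.array(p['K']);R=V[:3,:3];c=-R.T@V[:3,3]
    d=R.T@np.linalg.inv(K)@[u,v,1.];return c+d*(z-c[2])/d[2]
def proj(p,X):
    V=np.array(p['view']);q=V[:3,:3]@X+V[:3,3];q=np.array(p['K'])@q;return q[:2]/q[2]
E
python3 - <<'E'
from h import *
o=get_obs();print(o['clock'],o['eef_pos'],o['tool_rot'],o['grip_width'])
a=camera('top');b=camera('scene')
cv2.imwrite('pics/t0.png',cv2.resize(a['image'][:,:,::-1],(800,600)));cv2.imwrite('pics/s0.png',cv2.resize(b['image'][:,:,::-1],(800,600)))
for p in(a,b):
  V=np.array(p['view']);print(-V[:3,:3].T@V[:3,3],V[2,:3],p['K'][0][0])
  for n in['collet_1','plug','rail','red_tag','case','cover_grip','cover']:
    try:
      for d in silhouettes(n,p):
        ys,xs=np.nonzero(d['region']);print(n,round(d['conf'],2),np.round(d['bbox']),xs.mean().round(1),ys.mean().round(1),len(xs),np.round(p['image'][d['region']].mean(0)))
    except Exception as e: print(n,e)
E
```

```text
0.0 [0.16738111 0.47050119 0.23044176] [ 1.70075336e-01  9.85430550e-01 -9.89498232e-04 -1.78604275e-04] 0.08508958199956682
[0.46432143 0.01476449 1.17495737] [ 0.0694973  -0.0085991  -0.99754508] 446.3090135132423
collet_1 0.69 [226. 223. 249. 242.] 235.4 230.8 377 [208. 198. 202.]
collet_1 0.56 [133. 223. 156. 241.] 142.0 232.1 300 [194. 183. 186.]
collet_1 0.53 [189. 201. 203. 212.] 194.5 207.0 161 [ 92. 109. 208.]
collet_1 0.47 [182. 229. 199. 244.] 190.0 235.5 167 [201. 187. 189.]
collet_1 0.47 [315. 211. 325. 219.] 320.4 216.1 75 [100. 114. 217.]
rail 0.68 [211. 137. 357. 181.] 285.4 158.4 4204 [147. 133. 132.]
red_tag 0.46 [346. 158. 350. 167.] 348.1 161.9 39 [253.  40.  20.]
case 0.95 [395. 209. 441. 250.] 418.4 227.6 1524 [249. 225. 158.]
cover_grip 0.91 [400. 206. 439. 246.] 420.9 226.8 1292 [252. 230. 164.]
cover 0.97 [399. 208. 440. 249.] 420.5 227.4 1329 [252. 231. 165.]
cover 0.54 [129. 225. 156. 241.] 142.2 232.0 293 [193. 182. 185.]
[ 1.18267768 -0.19289429  0.64229137] [-0.70639909  0.24566802 -0.66381289] 399.24769808937043
collet_1 0.83 [300. 166. 323. 196.] 309.8 180.8 595 [134. 126. 128.]
collet_1 0.74 [353. 179. 369. 201.] 360.7 188.0 266 [ 45.  62. 133.]
collet_1 0.66 [343. 160. 360. 181.] 350.8 170.1 245 [125. 116. 118.]
collet_1 0.59 [221. 206. 231. 224.] 227.1 215.0 177 [ 54.  64. 128.]
collet_1 0.56 [389. 149. 406. 173.] 394.6 160.6 337 [127. 121. 125.]
collet_1 0.15 [249. 185. 257. 201.] 254.2 190.7 159 [127. 125.  61.]
plug 0.7 [249. 186. 258. 200.] 254.5 191.5 158 [124. 122.  59.]
rail 0.73 [193. 227. 381. 293.] 283.3 259.0 6061 [96. 90. 90.]
red_tag 0.44 [ 80. 207. 133. 240.] 105.7 224.8 1408 [218. 181. 130.]
case 0.71 [ 80. 202. 136. 259.] 109.4 232.3 2416 [188. 152. 107.]
cover_grip 0.95 [ 82. 204. 132. 240.] 105.9 224.9 1376 [218. 181. 130.]
```

View pics/t0.png

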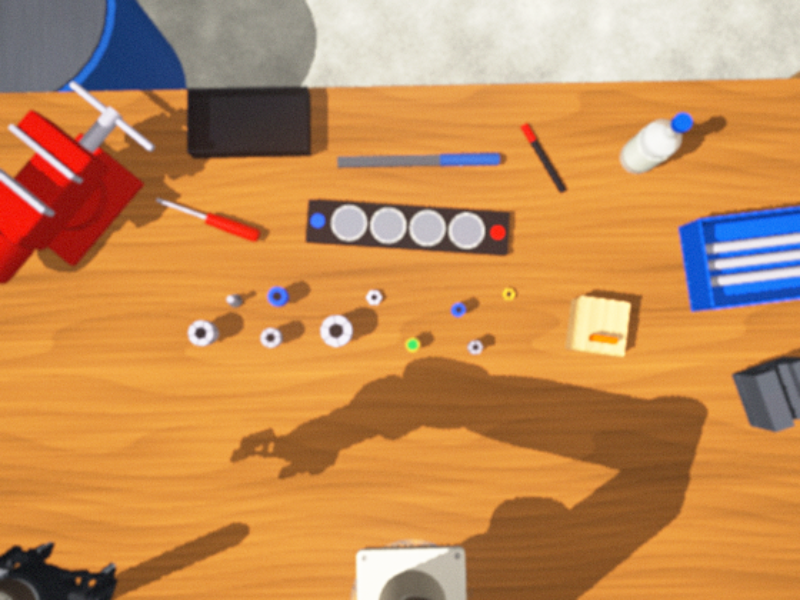

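View pics/s0.png

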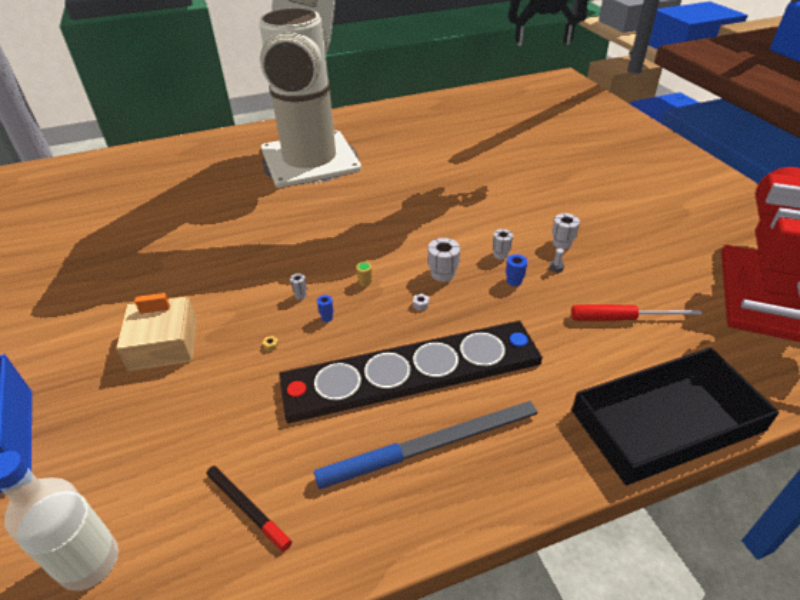

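Top view (800×600 scale): large steel at (336,330) = collet_4, (201,333) = collet_3, (270,338) = collet_2, (475,347) = collet_1. Blue decoys are at (278,296) and (459,310). The plug (green top) is at (412,345), the case at (600,326) and the red tag at (498,232), the -y end. The nut at (374,297) is too flat to be a collet.

```bash
cat >> h.py <<'E'
from scipy.optimize import least_squares
SZ={'c1':(.024,.040,.019),'c2':(.034,.046,.027),'c3':(.044,.052,.035),'c4':(.054,.058,.043)}
T=np.linspace(0,2*np.pi,48,endpoint=False)
def model(p,x,y,s,z0=0,fr=.4):
    D,h,d=s;P=[proj(p,[x+r*np.cos(t),y+r*np.sin(t),z0+z]) for r,z in((D/2,h),(D/2,fr*h),(d/2,0)) for t in T]
    m=np.zeros((420*8,560*8),np.uint8)
    cv2.fillConvexPoly(m,cv2.convexHull(np.round(np.array(P)*8+3.5).astype(np.int32)),1)
    M=cv2.moments(m,True);return np.array([M['m10']/M['m00'],M['m01']/M['m00']])/8-.44,M['m00']/64
def seg(p,u,v,r,f):
    img=p['image'];hsv=cv2.cvtColor(img,cv2.COLOR_RGB2HSV);m=f(hsv).astype(np.uint8)
    w=np.zeros_like(m);cv2.circle(w,(int(round(u)),int(round(v))),int(r),1,-1);m&=w
    n,l,st,c=cv2.connectedComponentsWithStats(m)
    if n<2:return None
    k=1+np.argmax(st[1:,4]);g=(l==k).astype(np.uint8)
    cs,_=cv2.findContours(g,cv2.RETR_EXTERNAL,cv2.CHAIN_APPROX_NONE);g[:]=0;cv2.drawContours(g,cs,-1,1,-1)
    M=cv2.moments(g,True);return np.array([M['m10']/M['m00'],M['m01']/M['m00']]),M['m00']
gray=lambda h:(h[...,1]<90)
def loc(p,u,v,s,r,f=gray,z0=0,fr=.4):
    q=seg(p,u,v,r,f)
    if q is None:return None
    x=ray(p,*q[0],z0+s[1]*.7)[:2]
    for _ in range(4):
        c,a=model(p,*x,s,z0,fr);x=x+(ray(p,*q[0],z0+.03)-ray(p,*c,z0+.03))[:2]
    return np.round(x*1000,1),q[0].round(1),q[1],round(a)
E
python3 - <<'E'
from h import *
a=camera('top');b=camera('scene')
k=.7
pt={'c4':(336,330),'c3':(201,333),'c2':(270,338),'c1':(475,347)}
ps={'c4':(443,259),'c3':(565,230),'c2':(502,243),'c1':(298,286)}
for n in pt:
  r=SZ[n][0]*380/2+5
  print(n,loc(a,pt[n][0]*k,pt[n][1]*k,SZ[n],r),loc(b,ps[n][0]*k,ps[n][1]*k,SZ[n],SZ[n][1]*200+6,))
gr=lambda h:(h[...,0]>35)&(h[...,0]<85)&(h[...,1]>90)
q=seg(a,412*k,345*k,10,gr);print('plug',ray(a,*q[0],.036),q);q=seg(b,364*k,267*k,8,gr);print(ray(b,*q[0],.036),q)
for p,tp,nm in((a,[(318,221),(349,223),(388,225.5),(427.5,228),(466,230.5),(498,233)],'t'),(b,[(518,339),(483,349),(435,359),(388,370),(337,381),(296,389)],'s')):
  for i,(u,v) in enumerate(tp):
    if i in(0,5): f=lambda h:(h[...,1]>140)&(h[...,2]>70);r=9;z=.022
    else: f=lambda h:(h[...,1]<90)&(h[...,2]>110);r=18 if nm=='t' else 19;z=.018
    q=seg(p,u*k,v*k,r,f);print(nm,i,None if q is None else (ray(p,*q[0],z)[:2]*1000).round(1),q and q[1])
I=a['image'][:,:,::-1]
A=cv2.resize(I[185:260,120:370],(800,240),interpolation=cv2.INTER_CUBIC);B=cv2.resize(I[195:260,385:455],(380,353),interpolation=cv2.INTER_CUBIC)
C=cv2.resize(b['image'][:,:,::-1][190:270,70:160],(400,353),interpolation=cv2.INTER_CUBIC)
o=np.zeros((600,800,3),np.uint8);o[:240]=A;o[245:598,:380]=B;o[245:598,400:]=C;cv2.imwrite('pics/c1.png',o)
E
```

```text
c4 (array([486.7, 122.5]), array([235.2, 231.2]), 415.0, 389) (array([486.8, 123.6]), array([310.1, 180.6]), 586.0, 599)
c3 (array([488.4, 361.4]), array([141.5, 232.7]), 305.0, 308) (array([489.9, 360.6]), array([394.9, 161.2]), 398.0, 397)
c2 (array([477.3, 240.5]), array([189.4, 236. ]), 178.0, 171) (array([477.7, 240.6]), array([351. , 170.1]), 251.0, 263)
c1 (array([ 452.2, -123.6]), array([332.2, 242.6]), 88.0, 81) (array([ 451.5, -121.6]), array([208.7, 199.4]), 169.0, 174)
plug [ 0.45912533 -0.01146714  0.036     ] (array([288.44186047, 240.88372093]), 43.0)
[ 0.45990978 -0.00992573  0.036     ] (array([254.42857143, 185.94285714]), 35.0)
t 0 [689.1 156.3] 88.0
t 1 [683.9  96.7] 609.0
t 2 [678.1  29.9] 595.0
t 3 [671.4 -47.1] 611.0
t 4 [ 665.9 -112.8] 609.0
t 5 [ 660.1 -172.2] 118.0
s 0 [691.9 156.6] 104.0
s 1 [686.2 100.5] 584.0
s 2 [680.2  28.6] 612.0
s 3 [673.8 -43.4] 640.0
s 4 [ 667.6 -114.7] 677.0
s 5 [ 663. -171.] 134.0
```

View pics/c1.png

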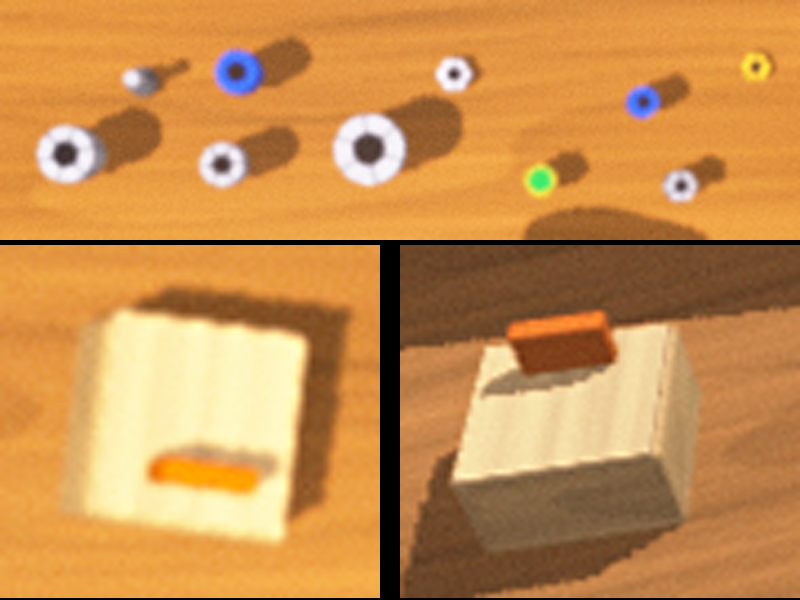

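Enlarged crop: steel rings are at crop pixels (369,149) = c4, (66,154) = c3, (221,164) = c2 and (680,186) = c1. The plug has a green disc on brass at (540,180). The cover is shut or nearly so. The two cameras agree to within 2 mm. I'll start with c1.

>>> drive_tool(
  increments=[
    [[16, -33, -6], [0, 0, -4.7], 1],
    [[16, -33, -6], [0, 0, -4.7], 1],
    [[16, -33, -6], [0, 0, -4.7], 1],
    [[16, -33, -6], [0, 0, -4.7], 1],
    [[16, -33, -6], [0, 0, -4.7], 1],
    [[16, -33, -6], [0, 0, -4.7], 1],
    [[16, -33, -6], [0, 0, -4.7], 1],
    [[16, -33, -6], [0, 0, -4.7], 1],
  ],
)

```text
clock: 1.57
eef_pos: [0.296, 0.2056, 0.1833]
tool_rot: [0.48, 0.877, 0.0, 0.0]
ft_force: [0.6, 0.8, -0.7]
grip_width: 0.0855
grasp_force: 0.0
```

>>> drive_tool(
  increments=[
    [[16, -33, -6], [0, 0, -4.7], 1],
    [[16, -33, -6], [0, 0, -4.7], 1],
    [[16, -33, -6], [0, 0, -4.7], 1],
    [[16, -33, -6], [0, 0, -4.7], 1],
    [[16, -33, -6], [0, 0, -4.7], 1],
    [[16, -33, -6], [0, 0, -4.7], 1],
    [[16, -33, -6], [0, 0, -4.7], 1],
    [[16, -33, -6], [0, 0, -4.7], 1],
  ],
)

```text
clock: 2.23
eef_pos: [0.4242, -0.0589, 0.1353]
tool_rot: [0.738, 0.675, 0.0, 0.0]
ft_force: [0.9, 0.8, 0.5]
grip_width: 0.0852
grasp_force: 0.0
```

>>> drive_tool(
  increments=[
    [[14, -33, -6], [0, 0, 0], 1],
    [[14, -33, -6], [0, 0, 0], 1],
    [[0, 0, 0], [0, 0, 0], 1],
    [[0, 0, 0], [0, 0, 0], 1],
    [[0, 0, 0], [0, 0, 0], 1],
  ],
)

```text
clock: 2.65
eef_pos: [0.4511, -0.1227, 0.1231]
tool_rot: [0.736, 0.677, -0.0, -0.001]
ft_force: [1.0, -0.4, 0.6]
grip_width: 0.0853
grasp_force: 0.0
```

```bash
cat > st.py <<'E'
from h import *
from scipy.spatial.transform import Rotation as R
def st():
    o=get_obs();y=R.from_quat(o['tool_rot']).as_matrix()
    print(round(o['clock'],2),'tcp',(np.array(o['eef_pos'])*1000).round(1),'phi',np.degrees(np.arctan2(y[1,1],y[0,1])).round(2),'z',y[:,2].round(3),'F',np.round(o['ft_force'],1),'w',round(o['grip_width']*1000,1),'g',np.round(o['grasp_force'],1))
st()
E
python3 - <<'E'
from st import *
a=camera('top')
# orange bar
hsv=cv2.cvtColor(a['image'],cv2.COLOR_RGB2HSV)
for p,(u,v) in((a,(604*.7,338*.7)),(camera('scene'),(152*.7,302*.7))):
  im=cv2.resize(p['image'],None,fx=4,fy=4,interpolation=cv2.INTER_CUBIC);h=cv2.cvtColor(im,cv2.COLOR_RGB2HSV)
  m=((h[...,0]<14)&(h[...,1]>190)).astype(np.uint8);w=np.zeros_like(m);cv2.circle(w,(int(u*4),int(v*4)),64,1,-1);m&=w
  ys,xs=np.nonzero(m);r=cv2.minAreaRect(np.stack([xs,ys],1).astype(np.float32));b=cv2.boxPoints(r)/4
  print(len(xs),((np.array([ray(p,*(q-.4),.0795)[:2] for q in b]))*1000).round(1).tolist(), (ray(p,r[0][0]/4-.4,r[0][1]/4-.4,.0795)*1000).round(1))
# case outline in top: wood-light
m=silhouettes('case',a)
if m:
  g=m[0]['region'].astype(np.uint8);ys,xs=np.nonzero(g);r=cv2.minAreaRect(np.stack([xs,ys],1).astype(np.float32));print(r)
E
```

```text
2.65 tcp [ 451.1 -122.7  123.1] phi -4.82 z [-0.001  0.001 -1.   ] F [ 1.  -0.4  0.6] w 85.3 g 0.0
11 [[468.2, -334.7], [468.7, -334.8], [465.0, -355.5], [464.5, -355.4]] [ 466.6 -345.1   79.5]
3820 [[452.7, -363.7], [460.6, -315.7], [500.9, -314.6], [492.9, -360.9]] [ 477.1 -338.8   79.5]
((418.2795104980469, 227.4039306640625), (41.49940872192383, 38.26139450073242), 7.594642639160156)
```

>>> drive_tool(
  increments=[
    [[1, 0, -35], [0, 0, 0], 1],
    [[0, 0, -35], [0, 0, 0], 1],
    [[0, 0, -32], [0, 0, 0], 1],
    [[0, 0, -15], [0, 0, 0], 1],
    [[0, 0, 0], [0, 0, 0], 1],
    [[0, 0, 0], [0, 0, 0], 0.5],
    [[0, 0, 0], [0, 0, 0], 0.1],
    [[0, 0, 0], [0, 0, 0], 0.0],
  ],
)

```text
clock: 3.47
eef_pos: [0.4543, -0.123, 0.0081]
tool_rot: [0.736, 0.677, 0.001, 0.002]
ft_force: [0.8, 0.4, 0.5]
grip_width: 0.0512
grasp_force: 0.0
```

>>> drive_tool(
  increments=[
    [[0, 0, 0], [0, 0, 0], 0],
    [[0, 0, 0], [0, 0, 0], 0],
    [[0, 0, 0], [0, 0, 0], 0],
    [[0, 0, 0], [0, 0, 0], 0],
    [[0, 0, 0], [0, 0, 0], 0],
    [[0, 0, 0], [0, 0, 0], 0],
  ],
)

```text
clock: 3.97
eef_pos: [0.4536, -0.1232, 0.0076]
tool_rot: [0.736, 0.677, 0.001, 0.001]
ft_force: [-0.9, 0.2, 6.0]
grip_width: 0.0226
grasp_force: 58.4
```

>>> drive_tool(
  increments=[
    [[0, 0, 30], [0, 0, 0], 0],
    [[0, 0, 35], [0, 0, 0], 0],
    [[30, 1, 5], [0, 0, 0], 0],
    [[35, 1, 0], [0, 0, 0], 0],
    [[35, 1, 0], [0, 0, 0], 0],
    [[35, 1, 0], [0, 0, 0], 0],
    [[35, 1, 0], [0, 0, 0], 0],
    [[30, 1, 0], [0, 0, 0], 0],
  ],
)

```text
clock: 4.63
eef_pos: [0.6547, -0.1168, 0.0766]
tool_rot: [0.736, 0.677, 0.0, 0.0]
ft_force: [0.6, -1.1, -0.1]
grip_width: 0.0222
grasp_force: 59.0
```

>>> drive_tool(
  increments=[
    [[13, 2, 0], [0, 0, 0], 0],
    [[0, 0, 0], [0, 0, 0], 0],
    [[0, 0, 0], [0, 0, 0], 0],
    [[0, 0, 0], [0, 0, 0], 0],
    [[0, 0, 0], [0, 0, 0], 0],
  ],
)

```text
clock: 5.05
eef_pos: [0.6642, -0.1151, 0.0763]
tool_rot: [0.736, 0.677, -0.0, -0.001]
ft_force: [-0.7, -0.7, -0.8]
grip_width: 0.0222
grasp_force: 59.1
```

```bash
python3 - <<'E'
from st import *
a=camera('top');b=camera('scene')
# rail marks, using only-nearest windows
c=np.array([675.8,-7.6]);u=np.array([.0878,.9961])
for p in(a,b):
  # dark rail mask excluded; mark = bright lowsat inside ring radius 31 window
  for s in(-108,-36,36,108):
    x=np.append((c+u*s)/1000,.018)
    for _ in range(3):
      P=np.array([proj(p,x+[.035*np.cos(t),.035*np.sin(t),0]) for t in T])
      w=np.zeros((420*8,560*8),np.uint8);cv2.fillConvexPoly(w,cv2.convexHull(np.round(P*8+3.5).astype(np.int32)),1)
      im=cv2.resize(p['image'],None,fx=8,fy=8,interpolation=cv2.INTER_LINEAR).max(2)
      m=((im>100)&(w>0)).astype(np.uint8);M=cv2.moments(m,True);q=[M['m10']/M['m00']/8-.44,M['m01']/M['m00']/8-.44]
      x=ray(p,*q,.018)
    print(s,(x*1000).round(1)[:2],m.sum()/64)
I=cv2.resize(b['image'][200:310,170:390][:,:,::-1],(800,400),interpolation=cv2.INTER_CUBIC);cv2.imwrite('pics/a1.png',I)
E
```

```text
5.05 tcp [ 664.2 -115.1   76.3] phi -4.81 z [-0.001  0.    -1.   ] F [-0.7 -0.7 -0.8] w 22.2 g 59.1
-108 [ 664.1 -116.3] 546.046875
-36 [672.  -43.8] 556.59375
36 [678.1  27.9] 556.53125
108 [684.5  99.7] 555.625
-108 [ 667.4 -114.8] 689.890625
-36 [673.6 -43.2] 658.53125
36 [680.   28.6] 628.828125
108 [686.2 100.5] 600.609375
```

View pics/a1.png

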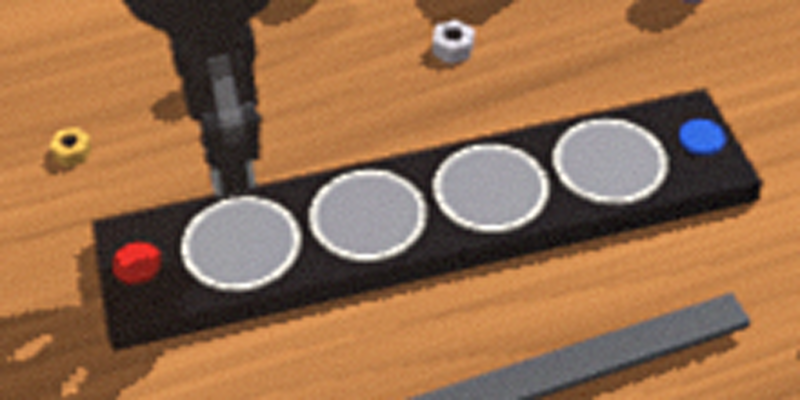

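>>> drive_tool(
  increments=[
    [[2, 0, -20], [0, 0, 0], 0],
    [[0, 0, -20], [0, 0, 0], 0],
    [[0, 0, -7], [0, 0, 0], 0],
    [[0, 0, 0], [0, 0, 0], 0],
    [[0, 0, 0], [0, 0, 0], 0],
    [[0, 0, 0], [0, 0, 0], 0],
  ],
)

```text
clock: 5.65
eef_pos: [0.6682, -0.1152, 0.0306]
tool_rot: [0.736, 0.677, 0.001, 0.001]
ft_force: [0.8, -0.1, -1.0]
grip_width: 0.0226
grasp_force: 59.0
```

>>> drive_tool(
  increments=[
    [[-2, 0, -4], [0, 0, 0], 0],
    [[0, 0, 0], [0, 0, 0], 0],
    [[0, 0, 0], [0, 0, 0], 0],
    [[0, 0, 0], [0, 0, 0], 0],
  ],
)

```text
clock: 5.98
eef_pos: [0.6657, -0.115, 0.0258]
tool_rot: [0.736, 0.677, 0.0, 0.0]
ft_force: [-1.0, -0.6, 0.4]
grip_width: 0.0225
grasp_force: 59.1
```

>>> drive_tool(
  increments=[
    [[0, 0, 0], [0, 0, 0], 0.4],
    [[0, 0, 0], [0, 0, 0], 0.7],
    [[0, 0, 0], [0, 0, 0], 0.7],
    [[0, 0, 0], [0, 0, 0], 0.7],
    [[0, 0, 0], [0, 0, 0], 0.7],
    [[0, 0, 25], [0, 0, 0], 0.7],
    [[0, 0, 30], [0, 0, 0], 0.7],
    [[0, 0, 30], [0, 0, 0], 0.7],
  ],
)

```text
clock: 6.65
eef_pos: [0.6646, -0.1148, 0.11]
tool_rot: [0.736, 0.677, -0.001, -0.001]
ft_force: [1.3, 0.1, 0.4]
grip_width: 0.0597
grasp_force: 0.0
```

>>> drive_tool(
  increments=[
    [[-17, 32.3, 0], [0, 0, 0], 0.7],
    [[-17, 32.3, 0], [0, 0, 0], 0.7],
    [[-17, 32.3, 0], [0, 0, 0], 0.7],
    [[-17, 32.3, 0], [0, 0, 0], 0.7],
    [[-17, 32.3, 0], [0, 0, 0], 0.7],
    [[-17, 32.3, 0], [0, 0, 0], 0.7],
    [[-17, 32.3, 0], [0, 0, 0], 0.7],
    [[-17, 32.3, 0], [0, 0, 0], 0.7],
  ],
)

```text
clock: 7.32
eef_pos: [0.5286, 0.1448, 0.1106]
tool_rot: [0.736, 0.677, 0.0, 0.0]
ft_force: [0.6, 0.1, 0.7]
grip_width: 0.0597
grasp_force: 0.0
```

>>> drive_tool(
  increments=[
    [[-17, 32.3, 0], [0, 0, 0], 0.7],
    [[-17, 32.3, 0], [0, 0, 0], 0.7],
    [[-18, 32.3, 0], [0, 0, 0], 0.7],
    [[0, 0, 0], [0, 0, 0], 0.7],
    [[0, 0, 0], [0, 0, 0], 0.7],
    [[0, 0, 0], [0, 0, 0], 0.7],
  ],
)

```text
clock: 7.82
eef_pos: [0.4777, 0.2404, 0.1105]
tool_rot: [0.736, 0.677, 0.0, 0.0]
ft_force: [0.2, 0.4, -0.8]
grip_width: 0.0597
grasp_force: 0.0
```

```bash
python3 - <<'E'
from st import *
a=camera('top');b=camera('scene')
for p in(a,b):
  q=proj(p,[.666,-.1153,.045]);print(q,[ (d['bbox'],round(d['conf'],2)) for d in silhouettes('collet_1',p)])
A=cv2.resize(a['image'][130:190,200:370][:,:,::-1],(800,282),interpolation=cv2.INTER_CUBIC)
B=cv2.resize(b['image'][210:300,180:390][:,:,::-1],(740,317),interpolation=cv2.INTER_CUBIC)
o=np.zeros((600,800,3),np.uint8);o[:282]=A;o[283:600,:740]=B;cv2.imwrite('pics/a2.png',o)
E
```

```text
7.82 tcp [477.7 240.4 110.5] phi -4.74 z [ 0.001 -0.    -1.   ] F [ 0.2  0.4 -0.8] w 59.7 g 0.0
[327.15192732 158.94917459] [([189.0, 201.5, 203.0, 213.4], 0.67), ([227.4, 222.7, 248.9, 240.6], 0.62), ([187.1, 229.5, 198.7, 244.3], 0.43), ([314.2, 211.6, 322.5, 220.9], 0.4)]
[234.00947502 257.1919127 ] [([340.8, 162.5, 360.4, 181.1], 0.77), ([390.4, 148.2, 405.8, 174.8], 0.76), ([226.6, 248.9, 239.8, 269.2], 0.59), ([355.1, 178.4, 370.0, 198.3], 0.59), ([220.9, 207.5, 234.2, 223.6], 0.57)]
```

View pics/a2.png

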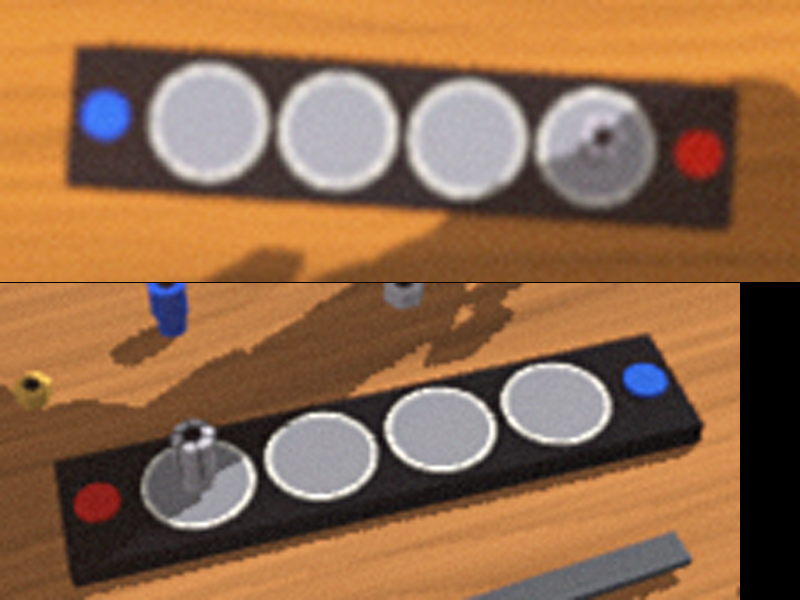

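c1 is standing on the mark next to the red tag: bore at crop (602,136), mark centre at (597,147), as parallax predicts. Next is c2.

>>> drive_tool(
  increments=[
    [[0, 0, -35], [0, 0, 0], 0.7],
    [[0, 0, -35], [0, 0, 0], 0.7],
    [[0, 0, -25], [0, 0, 0], 0.7],
    [[0, 0, -8], [0, 0, 0], 0.7],
    [[0, 0, 0], [0, 0, 0], 0.7],
    [[0, 0, 0], [0, 0, 0], 0.5],
    [[0, 0, 0], [0, 0, 0], 0],
    [[0, 0, 0], [0, 0, 0], 0],
  ],
)

```text
clock: 8.68
eef_pos: [0.4793, 0.2411, 0.0094]
tool_rot: [0.736, 0.677, 0.002, 0.001]
ft_force: [0.3, -0.0, -0.6]
grip_width: 0.0328
grasp_force: 59.5
```

>>> drive_tool(
  increments=[
    [[0, 0, 0], [0, 0, 0], 0],
    [[0, 0, 0], [0, 0, 0], 0],
    [[0, 0, 0], [0, 0, 0], 0],
    [[0, 0, 0], [0, 0, 0], 0],
  ],
)

```text
clock: 9.02
eef_pos: [0.4793, 0.2411, 0.0094]
tool_rot: [0.736, 0.677, 0.002, 0.001]
ft_force: [-0.5, -0.7, 6.4]
grip_width: 0.0324
grasp_force: 60.1
```

>>> drive_tool(
  increments=[
    [[0, 0, 30], [0, 0, 0], 0],
    [[0, 0, 35], [0, 0, 0], 0],
    [[0, 0, 15], [0, 0, 0], 0],
    [[21.5, -31.6, 0], [0, 0, 0], 0],
    [[21.5, -31.6, 0], [0, 0, 0], 0],
    [[21.5, -31.6, 0], [0, 0, 0], 0],
    [[21.5, -31.6, 0], [0, 0, 0], 0],
    [[21.5, -31.6, 0], [0, 0, 0], 0],
  ],
)

```text
clock: 9.68
eef_pos: [0.5857, 0.0811, 0.0877]
tool_rot: [0.736, 0.677, 0.0, 0.0]
ft_force: [0.0, -0.4, -2.1]
grip_width: 0.0329
grasp_force: 60.0
```

>>> drive_tool(
  increments=[
    [[21.5, -31.6, 0], [0, 0, 0], 0],
    [[21.5, -31.6, 0], [0, 0, 0], 0],
    [[21.5, -31.6, 0], [0, 0, 0], 0],
    [[21.5, -31.6, 0], [0, 0, 0], 0],
    [[0, 0, -20], [0, 0, 0], 0],
    [[0, 0, -20], [0, 0, 0], 0],
    [[0, 0, 0], [0, 0, 0], 0],
    [[0, 0, 0], [0, 0, 0], 0],
  ],
)

```text
clock: 10.35
eef_pos: [0.6692, -0.0439, 0.0456]
tool_rot: [0.736, 0.677, -0.002, -0.002]
ft_force: [-0.1, 0.1, -0.6]
grip_width: 0.0326
grasp_force: 60.2
```

>>> drive_tool(
  increments=[
    [[3, 0.4, -9], [0, 0, 0], 0],
    [[0, 0, -6], [0, 0, 0], 0],
    [[0, 0, 0], [0, 0, 0], 0],
    [[0, 0, 0], [0, 0, 0], 0],
    [[0, 0, 0], [0, 0, 0], 0],
  ],
)

```text
clock: 10.77
eef_pos: [0.6743, -0.0433, 0.0329]
tool_rot: [0.736, 0.677, 0.0, 0.0]
ft_force: [0.4, -0.2, -0.6]
grip_width: 0.0326
grasp_force: 60.2
```

>>> drive_tool(
  increments=[
    [[-1.5, 0, -5], [0, 0, 0], 0],
    [[0, 0, 0], [0, 0, 0], 0],
    [[0, 0, 0], [0, 0, 0], 0],
    [[0, 0, 0], [0, 0, 0], 0],
  ],
)

```text
clock: 11.1
eef_pos: [0.6727, -0.0436, 0.0275]
tool_rot: [0.736, 0.677, 0.0, 0.0]
ft_force: [-0.1, 0.1, -0.7]
grip_width: 0.0329
grasp_force: 60.2
```

>>> drive_tool(
  increments=[
    [[0, 0, 0], [0, 0, 0], 0.5],
    [[0, 0, 0], [0, 0, 0], 0.8],
    [[0, 0, 0], [0, 0, 0], 0.8],
    [[0, 0, 0], [0, 0, 0], 0.8],
    [[0, 0, 0], [0, 0, 0], 0.8],
    [[0, 0, 25], [0, 0, 0], 0.8],
    [[0, 0, 30], [0, 0, 0], 0.8],
    [[0, 0, 35], [0, 0, 0], 0.8],
  ],
)

```text
clock: 11.77
eef_pos: [0.6709, -0.0435, 0.1159]
tool_rot: [0.736, 0.677, -0.002, -0.002]
ft_force: [0.3, 0.8, -0.7]
grip_width: 0.0684
grasp_force: 0.0
```

>>> drive_tool(
  increments=[
    [[-15.3, 33.7, 0], [0, 0, 0], 0.8],
    [[-15.3, 33.7, 0], [0, 0, 0], 0.8],
    [[-15.3, 33.7, 0], [0, 0, 0], 0.8],
    [[-15.3, 33.7, 0], [0, 0, 0], 0.8],
    [[-15.3, 33.7, 0], [0, 0, 0], 0.8],
    [[-15.3, 33.7, 0], [0, 0, 0], 0.8],
    [[-15.3, 33.7, 0], [0, 0, 0], 0.8],
    [[-15.3, 33.7, 0], [0, 0, 0], 0.8],
  ],
)

```text
clock: 12.43
eef_pos: [0.5493, 0.2274, 0.1176]
tool_rot: [0.736, 0.677, 0.0, 0.0]
ft_force: [0.7, 0.7, 0.1]
grip_width: 0.068
grasp_force: 0.0
```

>>> drive_tool(
  increments=[
    [[-15.3, 33.7, 0], [0, 0, 0], 0.8],
    [[-15.3, 33.7, 0], [0, 0, 0], 0.8],
    [[-15.3, 33.7, 0], [0, 0, 0], 0.8],
    [[-15.3, 33.7, 0], [0, 0, 0], 0.8],
    [[0, 0, -10], [0, 0, 0], 0.8],
    [[0, 0, 0], [0, 0, 0], 0.8],
    [[0, 0, 0], [0, 0, 0], 0.8],
  ],
)

```text
clock: 13.02
eef_pos: [0.4883, 0.3604, 0.1066]
tool_rot: [0.736, 0.677, -0.001, 0.0]
ft_force: [-0.2, -0.5, -0.2]
grip_width: 0.0686
grasp_force: 0.0
```

Now down to z≈11 on c3.

>>> drive_tool(
  increments=[
    [[0, 0.5, -35], [0, 0, 0], 0.8],
    [[0, 0, -35], [0, 0, 0], 0.8],
    [[0, 0, -20], [0, 0, 0], 0.8],
    [[0, 0, -6], [0, 0, 0], 0.8],
    [[0, 0, 0], [0, 0, 0], 0.8],
    [[0, 0, 0], [0, 0, 0], 0.6],
    [[0, 0, 0], [0, 0, 0], 0],
    [[0, 0, 0], [0, 0, 0], 0],
  ],
)

```text
clock: 13.68
eef_pos: [0.4907, 0.3622, 0.0139]
tool_rot: [0.736, 0.677, 0.002, 0.0]
ft_force: [0.4, -0.1, 4.4]
grip_width: 0.0428
grasp_force: 61.6
```

>>> drive_tool(
  increments=[
    [[0, 0, 0], [0, 0, 0], 0],
    [[0, 0, 0], [0, 0, 0], 0],
    [[0, 0, 0], [0, 0, 0], 0],
  ],
)

```text
clock: 13.93
eef_pos: [0.4907, 0.3622, 0.0139]
tool_rot: [0.736, 0.677, 0.002, 0.001]
ft_force: [0.8, -0.7, 6.6]
grip_width: 0.0423
grasp_force: 61.6
```

>>> drive_tool(
  increments=[
    [[0, 0, 30], [0, 0, 0], 0],
    [[0, 0, 35], [0, 0, 0], 0],
    [[0, 0, 15], [0, 0, 0], 0],
  ],
)

```text
clock: 14.18
eef_pos: [0.4906, 0.3625, 0.0957]
tool_rot: [0.736, 0.677, 0.003, 0.0]
ft_force: [1.5, 0.8, -1.8]
grip_width: 0.0426
grasp_force: 61.8
```

>>> drive_tool(
  increments=[
    [[18.8, -33.4, 0], [0, 0, 0], 0],
    [[18.8, -33.4, 0], [0, 0, 0], 0],
    [[18.8, -33.4, 0], [0, 0, 0], 0],
    [[18.8, -33.4, 0], [0, 0, 0], 0],
    [[18.8, -33.4, 0], [0, 0, 0], 0],
    [[18.8, -33.4, 0], [0, 0, 0], 0],
    [[18.8, -33.4, 0], [0, 0, 0], 0],
    [[18.8, -33.4, 0], [0, 0, 0], 0],
  ],
)

```text
clock: 14.85
eef_pos: [0.64, 0.0924, 0.0916]
tool_rot: [0.736, 0.677, 0.0, 0.0]
ft_force: [1.1, 0.8, -2.1]
grip_width: 0.0426
grasp_force: 61.7
```

>>> drive_tool(
  increments=[
    [[18.8, -33.4, 0], [0, 0, 0], 0],
    [[18.8, -33.4, 0], [0, 0, 0], 0],
    [[0, 0, -20], [0, 0, 0], 0],
    [[0, 0, -20], [0, 0, 0], 0],
    [[0, 0, -14], [0, 0, 0], 0],
    [[0, 0, 0], [0, 0, 0], 0],
    [[0, 0, 0], [0, 0, 0], 0],
    [[0, 0, 0], [0, 0, 0], 0],
  ],
)

```text
clock: 15.52
eef_pos: [0.6777, 0.0276, 0.0384]
tool_rot: [0.736, 0.677, 0.001, 0.001]
ft_force: [-0.0, -0.6, -1.6]
grip_width: 0.0426
grasp_force: 61.8
```

>>> drive_tool(
  increments=[
    [[1.5, 1, -5.5], [0, 0, 0], 0],
    [[0, 0, 0], [0, 0, 0], 0],
    [[0, 0, 0], [0, 0, 0], 0],
    [[0, 0, 0], [0, 0, 0], 0],
  ],
)

```text
clock: 15.85
eef_pos: [0.6787, 0.0285, 0.0324]
tool_rot: [0.736, 0.677, 0.0, 0.0]
ft_force: [0.1, 0.6, -1.4]
grip_width: 0.0423
grasp_force: 61.8
```

>>> drive_tool(
  increments=[
    [[0, 0, 0], [0, 0, 0], 0.6],
    [[0, 0, 0], [0, 0, 0], 0.9],
    [[0, 0, 0], [0, 0, 0], 0.9],
    [[0, 0, 0], [0, 0, 0], 0.9],
    [[0, 0, 0], [0, 0, 0], 0.9],
    [[0, 0, 25], [0, 0, 0], 0.9],
    [[0, 0, 30], [0, 0, 0], 0.9],
    [[0, 0, 35], [0, 0, 0], 0.9],
  ],
)

```text
clock: 16.52
eef_pos: [0.6768, 0.0281, 0.1205]
tool_rot: [0.736, 0.677, -0.002, -0.002]
ft_force: [0.2, 1.0, -0.6]
grip_width: 0.0766
grasp_force: 0.0
```

>>> drive_tool(
  increments=[
    [[-32, 15.7, 0], [0, 0, 0], 0.95],
    [[-32, 15.7, 0], [0, 0, 0], 0.95],
    [[-32, 15.7, 0], [0, 0, 0], 0.95],
    [[-32, 15.7, 0], [0, 0, 0], 0.95],
    [[-32, 15.7, 0], [0, 0, 0], 0.95],
    [[-32, 15.7, 0], [0, 0, 0], 0.95],
    [[0, 0, 0], [0, 0, 0], 0.95],
    [[0, 0, 0], [0, 0, 0], 0.95],
  ],
)

```text
clock: 17.18
eef_pos: [0.485, 0.1231, 0.1222]
tool_rot: [0.735, 0.678, -0.0, 0.0]
ft_force: [1.1, 1.0, 0.1]
grip_width: 0.0806
grasp_force: 0.0
```

>>> drive_tool(
  increments=[
    [[1, 0, -35], [0, 0, 0], 0.95],
    [[0, 0, -35], [0, 0, 0], 0.95],
    [[0, 0, -28], [0, 0, 0], 0.95],
    [[0, 0, -10], [0, 0, 0], 0.95],
    [[0, 0, 0], [0, 0, 0], 0.95],
    [[0, 0, 0], [0, 0, 0], 0.8],
    [[0, 0, 0], [0, 0, 0], 0],
    [[0, 0, 0], [0, 0, 0], 0],
  ],
)

```text
clock: 17.85
eef_pos: [0.4889, 0.1229, 0.0159]
tool_rot: [0.736, 0.677, 0.001, 0.0]
ft_force: [-0.7, -0.5, -3.0]
grip_width: 0.0526
grasp_force: 63.5
```

>>> drive_tool(
  increments=[
    [[0, 0, 0], [0, 0, 0], 0],
    [[0, 0, 0], [0, 0, 0], 0],
    [[0, 0, 0], [0, 0, 0], 0],
  ],
)

```text
clock: 18.1
eef_pos: [0.4889, 0.1229, 0.0158]
tool_rot: [0.736, 0.677, 0.002, 0.001]
ft_force: [-1.9, -0.6, 6.0]
grip_width: 0.0527
grasp_force: 64.5
```

>>> drive_tool(
  increments=[
    [[0, 0, 30], [0, 0, 0], 0],
    [[0, 0, 35], [0, 0, 0], 0],
    [[0, 0, 15], [0, 0, 0], 0],
  ],
)

```text
clock: 18.35
eef_pos: [0.4894, 0.1228, 0.0976]
tool_rot: [0.736, 0.677, 0.002, 0.001]
ft_force: [1.7, 0.1, -4.4]
grip_width: 0.0522
grasp_force: 66.3
```

>>> drive_tool(
  increments=[
    [[32.7, -3.8, 0], [0, 0, 0], 0],
    [[32.7, -3.8, 0], [0, 0, 0], 0],
    [[32.7, -3.8, 0], [0, 0, 0], 0],
    [[32.7, -3.8, 0], [0, 0, 0], 0],
    [[32.7, -3.8, 0], [0, 0, 0], 0],
    [[32.7, -3.8, 0], [0, 0, 0], 0],
    [[0, 0, 0], [0, 0, 0], 0],
    [[0, 0, 0], [0, 0, 0], 0],
  ],
)

```text
clock: 19.02
eef_pos: [0.6845, 0.0989, 0.0914]
tool_rot: [0.736, 0.677, -0.001, -0.001]
ft_force: [-1.0, 0.6, -4.3]
grip_width: 0.0523
grasp_force: 66.4
```

>>> drive_tool(
  increments=[
    [[0, 0, -20], [0, 0, 0], 0],
    [[0, 0, -20], [0, 0, 0], 0],
    [[0, 0, -14], [0, 0, 0], 0],
    [[0, 0, 0], [0, 0, 0], 0],
    [[0, 0, 0], [0, 0, 0], 0],
    [[0, 0, 0], [0, 0, 0], 0],
  ],
)

```text
clock: 19.52
eef_pos: [0.6838, 0.0999, 0.0411]
tool_rot: [0.736, 0.677, 0.001, 0.0]
ft_force: [1.2, -0.3, -4.3]
grip_width: 0.0525
grasp_force: 66.3
```

>>> drive_tool(
  increments=[
    [[1.5, 0, -6.5], [0, 0, 0], 0],
    [[0, 0, 0], [0, 0, 0], 0],
    [[0, 0, 0], [0, 0, 0], 0],
    [[0, 0, 0], [0, 0, 0], 0],
  ],
)

```text
clock: 19.85
eef_pos: [0.6856, 0.0997, 0.034]
tool_rot: [0.736, 0.677, 0.0, 0.0]
ft_force: [0.4, 0.2, -3.7]
grip_width: 0.0525
grasp_force: 66.6
```

>>> drive_tool(
  increments=[
    [[0, 0, 0], [0, 0, 0], 0.7],
    [[0, 0, 0], [0, 0, 0], 1],
    [[0, 0, 0], [0, 0, 0], 1],
    [[0, 0, 0], [0, 0, 0], 1],
    [[0, 0, 0], [0, 0, 0], 1],
    [[0, 0, 25], [0, 0, 0], 1],
    [[0, 0, 35], [0, 0, 0], 1],
    [[0, 0, 35], [0, 0, 0], 1],
  ],
)

```text
clock: 20.52
eef_pos: [0.684, 0.0995, 0.1279]
tool_rot: [0.736, 0.677, -0.002, -0.001]
ft_force: [0.6, 0.4, 0.3]
grip_width: 0.0854
grasp_force: 0.0
```

>>> drive_tool(
  increments=[
    [[-40, 0, 0], [0, 0, 0], 1],
    [[-40, 0, 0], [0, 0, 0], 1],
    [[-40, 0, 0], [0, 0, 0], 1],
    [[-40, 0, 0], [0, 0, 0], 1],
    [[-40, 0, 0], [0, 0, 0], 1],
    [[-40, 0, 0], [0, 0, 0], 1],
    [[0, 0, 0], [0, 0, 0], 1],
  ],
)

```text
clock: 21.1
eef_pos: [0.4331, 0.098, 0.1258]
tool_rot: [0.736, 0.677, -0.006, -0.004]
ft_force: [-1.4, -0.8, -0.4]
grip_width: 0.0854
grasp_force: 0.0
```

```bash
cat > fit.py <<'E'
from st import *
a=camera('top');b=camera('scene')
def quad(p,P,S=8):
    m=np.zeros((420*S,560*S),np.uint8)
    for Q in P: cv2.fillConvexPoly(m,cv2.convexHull(np.round(np.array([proj(p,X) for X in Q])*S+S/2-.5).astype(np.int32)),1)
    return cv2.resize(m.astype(np.float32),(560,420),interpolation=cv2.INTER_AREA)
def boxp(x,y,t,cx,cy,lx,ly,z0,z1):
    c,s=np.cos(t),np.sin(t)
    return [[x+c*u-s*v,y+s*u+c*v,z] for u in(cx-lx/2,cx+lx/2) for v in(cy-ly/2,cy+ly/2) for z in(z0,z1)]
def obsm(p,kind):
    h=cv2.cvtColor(p['image'],cv2.COLOR_RGB2HSV).astype(int)
    if kind=='bar': return ((h[...,0]<14)&(h[...,1]>170)).astype(float)
    return None
def fitbar(p,x0,u,v,r=20):
    w=np.zeros((420,560));cv2.circle(w,(int(u),int(v)),r,1,-1);im=p['image'].astype(float)
    o=obsm(p,'bar')*w
    from scipy.optimize import minimize
    def f(q):
        m=quad(p,[boxp(q[0],q[1],q[2],0,0,.012,.044,.0535,.0795)]);return ((m-o)**2).sum()
    r=minimize(f,x0,method='Nelder-Mead',options=dict(initial_simplex=[np.array(x0)+d for d in([0,0,0],[.01,0,0],[0,.01,0],[0,0,.1])],xatol=1e-4,fatol=1e-2,maxiter=150));return r.x,r.fun,o.sum()
E
python3 - <<'E'
from fit import *
k=.7
for p,u,v in((a,604*k,338*k),(b,152*k,302*k)):
  q,f,n=fitbar(p,[.463,-.342,-.1],u,v);print('bar',(q[:2]*1000).round(1),np.degrees(q[2]).round(1),round(f,1),n, p['image'][int(v),int(u)],cv2.cvtColor(p['image'],cv2.COLOR_RGB2HSV)[int(v),int(u)])
M={'c1':(666,-115.3),'c2':(672.8,-43.5),'c3':(679.1,28.3),'c4':(685.4,100.1)}
for n,m in M.items():
  # bore (dark) centre at the top
  for p in(a,b):
    z=.018+SZ[n][1];u=proj(p,[m[0]/1000,m[1]/1000,z]);R_=SZ[n][0]*380*.35
    g=p['image'].max(2).astype(float);yy,xx=np.mgrid[:420,:560];w=(np.hypot(xx-u[0],yy-u[1])<R_)
    wt=w*np.clip(np.percentile(g[w],55)-g,0,None);c=[(wt*xx).sum()/wt.sum(),(wt*yy).sum()/wt.sum()]
    print(n,(ray(p,*c,z)[:2]*1000-m).round(1))
q=seg(a,412*k,345*k,10,lambda h:(h[...,0]>35)&(h[...,0]<85)&(h[...,1]>90));print('plug',ray(a,*q[0],.036))
A=cv2.resize(a['image'][130:190,200:370][:,:,::-1],(800,282),interpolation=cv2.INTER_CUBIC)
B=cv2.resize(b['image'][185:300,70:390][:,:,::-1],(800,287),interpolation=cv2.INTER_CUBIC)
o=np.zeros((600,800,3),np.uint8);o[:282]=A;o[283:570]=B;cv2.imwrite('pics/a3.png',o)
E
```

```text
21.1 tcp [433.1  98.  125.8] phi -4.71 z [-0.014 -0.003 -1.   ] F [-1.4 -0.8 -0.4] w 85.4 g 0.0
bar [ 461.1 -341.3] -6.7 50.3 79.0 [199  93   0] [ 14 255 199]
bar [ 462.  -340.1] -13.2 30.2 265.0 [128  64  25] [ 11 205 128]
c1 [-0.9  0.4]
c1 [0.2 1.6]
c2 [-0.5 -1.8]
c2 [ 0.7 -0.8]
c3 [-0.6 -1.5]
c3 [ 0.6 -0.3]
c4 [ 0.1 -1.2]
c4 [1. 0.]
plug [ 0.45901916 -0.01112763  0.036     ]
```

View pics/a3.png

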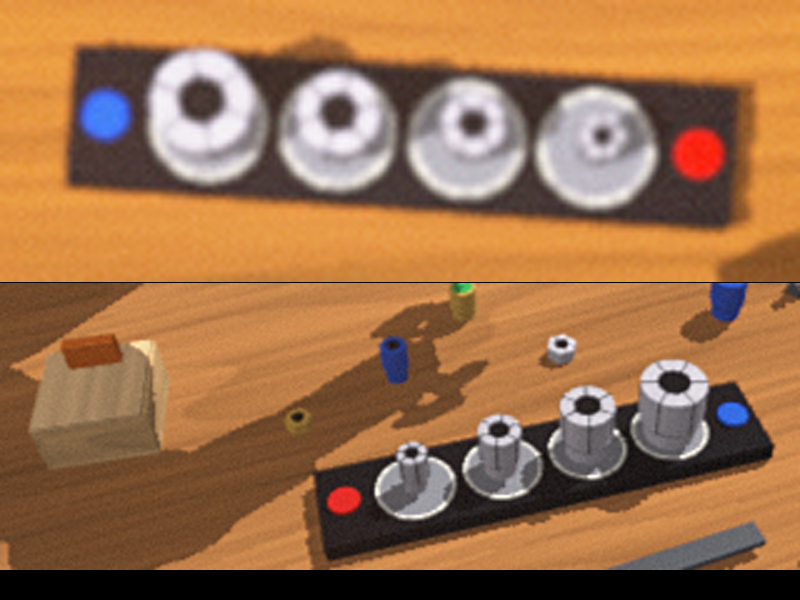

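All four collets stand in order (blue to red: c4, c3, c2, c1) and within about 1.5 mm of centre. Next is the case pose.

```bash
python3 - <<'E'
from fit import *
from scipy.optimize import minimize
obs=[]
for p in(a,b):
  h=cv2.cvtColor(p['image'],cv2.COLOR_RGB2HSV).astype(int)
  rs=[d for n in('case','cover') for d in silhouettes(n,p)[:1]];m=np.zeros((420,560),bool)
  for d in rs: m|=d['region'];print(d['conf'],d['bbox'],d['region'].sum())
  obs.append((p,m.astype(float)))
S0=[np.array(d) for d in([0,0,0,0],[.008,0,0,0],[0,.008,0,0],[0,0,.08,0],[0,0,0,.006])]
def mod(p,q): return quad(p,[boxp(q[0],q[1],q[2],0,0,.092,.092,0,.048),boxp(q[0],q[1],q[2],q[3],0,.092,.088,.0485,.0535),boxp(q[0],q[1],q[2],q[3]-.025,0,.012,.044,.0535,.0795)],4)
for sel in([0],[1],[0,1]):
  f=lambda q:sum(((mod(obs[i][0],q)-obs[i][1])**2).sum() for i in sel)+1e5*max(0,-q[3])
  x0=np.array([.487,-.344,-.14,.003]);r=minimize(f,x0,method='Nelder-Mead',options=dict(initial_simplex=x0+S0,xatol=1e-4,fatol=1e-2,maxiter=200));q=r.x
  t=q[2];print(sel,(q[:2]*1000).round(1),np.degrees(t).round(1),'cov',(q[3]*1000).round(1),round(r.fun),'bar',((q[0]+np.cos(t)*(q[3]-.025))*1000).round(1),((q[1]+np.sin(t)*(q[3]-.025))*1000).round(1))
E
```

```text
21.2 tcp [443.4  99.6 128.6] phi -4.74 z [-0. -0. -1.] F [ 1.7 -0.9 -0.4] w 85.2 g 0.0
0.56 [395.7, 206.3, 441.8, 247.5] 1572
0.87 [400.6, 206.6, 438.5, 248.7] 1215
0.84 [81.0, 200.8, 139.1, 259.0] 2461
0.84 [82.5, 207.9, 130.7, 243.7] 1426
[0] [ 483.7 -346.1] -9.7 cov 3.4 17 bar 462.4 -342.5
[1] [ 483.6 -345.1] -9.3 cov 3.3 30 bar 462.2 -341.6
[0, 1] [ 483.8 -345.4] -9.3 cov 3.0 55 bar 462.1 -341.8
```

>>> drive_tool(
  increments=[
    [[1.5, -36.8, 0], [0, 0, -0.6], 0.35],
    [[1.5, -36.8, 0], [0, 0, -0.6], 0.35],
    [[1.5, -36.8, 0], [0, 0, -0.6], 0.35],
    [[1.5, -36.8, 0], [0, 0, -0.6], 0.35],
    [[1.5, -36.8, 0], [0, 0, -0.6], 0.35],
    [[1.5, -36.8, 0], [0, 0, -0.6], 0.35],
    [[1.5, -36.8, 0], [0, 0, -0.6], 0.35],
    [[1.5, -36.8, 0], [0, 0, -0.4], 0.35],
  ],
)

```text
clock: 22.17
eef_pos: [0.4577, -0.1971, 0.1282]
tool_rot: [0.763, 0.647, 0.0, 0.0]
ft_force: [-0.3, 0.4, -0.5]
grip_width: 0.0302
grasp_force: 0.0
```

>>> drive_tool(
  increments=[
    [[1.5, -36.8, 0], [0, 0, 0], 0.35],
    [[1.5, -36.8, 0], [0, 0, 0], 0.35],
    [[1.5, -36.8, 0], [0, 0, 0], 0.35],
    [[1.5, -36.8, 0], [0, 0, 0], 0.35],
    [[0, 0, 0], [0, 0, 0], 0.35],
    [[0, 0, 0], [0, 0, 0], 0.35],
    [[0, 0, 0], [0, 0, 0], 0.35],
  ],
)

```text
clock: 22.75
eef_pos: [0.463, -0.3419, 0.1275]
tool_rot: [0.763, 0.647, 0.0, -0.001]
ft_force: [-0.4, 0.7, -0.7]
grip_width: 0.0301
grasp_force: 0.0
```

```bash
python3 st.py
```

```text
22.75 tcp [ 463.  -341.9  127.5] phi -9.43 z [-0.001  0.001 -1.   ] F [-0.4  0.7 -0.7] w 30.1 g 0.0
```

>>> drive_tool(
  increments=[
    [[-1, 0, -30], [0, 0, 0], 0.35],
    [[0, 0, -25], [0, 0, 0], 0.35],
    [[0, 0, -10], [0, 0, 0], 0.35],
    [[0, 0, 0], [0, 0, 0], 0.35],
    [[0, 0, 0], [0, 0, 0], 0.35],
  ],
)

```text
clock: 23.17
eef_pos: [0.4623, -0.3408, 0.0634]
tool_rot: [0.762, 0.647, -0.0, -0.001]
ft_force: [0.3, -0.5, 1.4]
grip_width: 0.0299
grasp_force: 0.0
```

>>> drive_tool(
  increments=[
    [[9.9, -1.6, 0], [0, 0, 0], 0.35],
    [[9.9, -1.6, 0], [0, 0, 0], 0.35],
    [[9.9, -1.6, 0], [0, 0, 0], 0.35],
    [[0, 0, 0], [0, 0, 0], 0.35],
  ],
)

```text
clock: 23.5
eef_pos: [0.4946, -0.3472, 0.0654]
tool_rot: [0.762, 0.647, 0.001, 0.002]
ft_force: [1.3, 0.3, 0.7]
grip_width: 0.0304
grasp_force: 0.0
```

>>> drive_tool(
  increments=[
    [[9.9, -1.6, -2], [0, 0, 0], 0.35],
    [[9.9, -1.6, 0], [0, 0, 0], 0.35],
    [[9.9, -1.6, 0], [0, 0, 0], 0.35],
    [[9.9, -1.6, 0], [0, 0, 0], 0.35],
    [[0, 0, 0], [0, 0, 0], 0.35],
    [[0, 0, 0], [0, 0, 0], 0.35],
  ],
)

```text
clock: 24.0
eef_pos: [0.5321, -0.3532, 0.0625]
tool_rot: [0.762, 0.647, 0.0, 0.001]
ft_force: [-1.4, -0.2, -0.0]
grip_width: 0.0292
grasp_force: 0.0
```

```bash
python3 - <<'E'
from fit import *
A=cv2.resize(a['image'][185:265,380:460][:,:,::-1],(400,400),interpolation=cv2.INTER_CUBIC)
B=cv2.resize(b['image'][170:270,60:160][:,:,::-1],(400,400),interpolation=cv2.INTER_CUBIC)
cv2.imwrite('pics/a4.png',np.hstack([A,B]))
E
```

```text
24.0 tcp [ 532.1 -353.2   62.5] phi -9.34 z [ 0.002 -0.001 -1.   ] F [-1.4 -0.2 -0. ] w 29.2 g 0.0
```

View pics/a4.png

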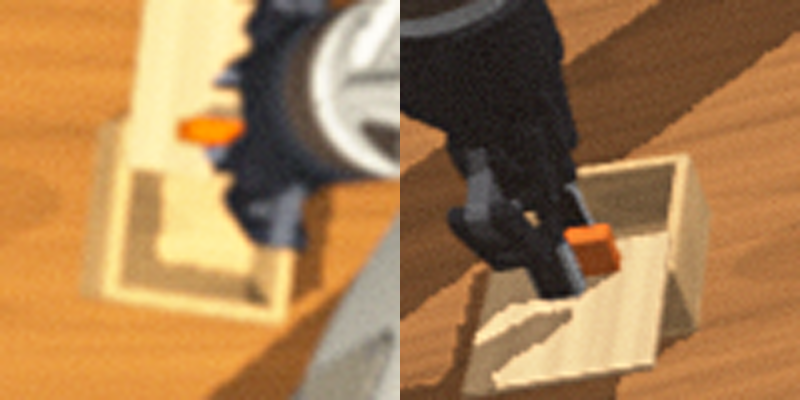

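The cover is sliding, with the case interior showing at left crop (215,230) and the bar at (210,130). I'll continue to the stop.

>>> drive_tool(
  increments=[
    [[7.9, -1.3, 0], [0, 0, 0], 0.35],
    [[5.9, -1, 0], [0, 0, 0], 0.35],
    [[3, -0.5, 0], [0, 0, 0], 0.35],
    [[0, 0, 0], [0, 0, 0], 0.35],
    [[0, 0, 0], [0, 0, 0], 0.35],
  ],
)

```text
clock: 24.52
eef_pos: [0.5488, -0.356, 0.0612]
tool_rot: [0.763, 0.647, 0.0, 0.0]
ft_force: [0.2, 0.7, -0.6]
grip_width: 0.0301
grasp_force: 0.0
```

>>> drive_tool(
  increments=[
    [[3, -0.5, 0], [0, 0, 0], 0.35],
    [[0, 0, 0], [0, 0, 0], 0.35],
    [[0, 0, 0], [0, 0, 0], 0.35],
  ],
)

```text
clock: 24.77
eef_pos: [0.5512, -0.3563, 0.0611]
tool_rot: [0.763, 0.647, -0.0, -0.0]
ft_force: [-0.1, 0.3, 0.1]
grip_width: 0.0301
grasp_force: 0.4
```

>>> drive_tool(
  increments=[
    [[2, -0.3, 0], [0, 0, 0], 0.35],
    [[0, 0, 0], [0, 0, 0], 0.35],
    [[0, 0, 0], [0, 0, 0], 0.35],
  ],
)

```text
clock: 25.02
eef_pos: [0.5512, -0.3564, 0.061]
tool_rot: [0.763, 0.647, -0.001, -0.002]
ft_force: [-5.2, 1.1, 2.9]
grip_width: 0.0296
grasp_force: 2.9
```

>>> drive_tool(
  increments=[
    [[2, -0.3, 0], [0, 0, 0], 0.35],
    [[0, 0, 0], [0, 0, 0], 0.35],
    [[0, 0, 0], [0, 0, 0], 0.35],
  ],
)

```text
clock: 25.27
eef_pos: [0.5512, -0.3564, 0.0609]
tool_rot: [0.763, 0.646, -0.002, -0.003]
ft_force: [-10.5, 1.7, 5.9]
grip_width: 0.0301
grasp_force: 5.2
```

>>> drive_tool(
  increments=[
    [[-8, 1.3, 0], [0, 0, 0], 0.35],
    [[-2, 0, 0], [0, 0, 0], 0.35],
    [[0, 0, 25], [0, 0, 0], 0.35],
    [[0, 0, 30], [0, 0, 0], 0.35],
    [[0, 0, 10], [0, 0, 0], 0.6],
    [[-8.5, 34.4, 0], [0, 0, 0], 0.7],
    [[-8.5, 34.4, 0], [0, 0, 0], 0.7],
    [[-8.5, 34.4, 0], [0, 0, 0], 0.7],
  ],
)

```text
clock: 25.93
eef_pos: [0.5201, -0.2521, 0.1265]
tool_rot: [0.763, 0.646, 0.001, 0.001]
ft_force: [0.4, 0.7, 0.0]
grip_width: 0.0597
grasp_force: 0.0
```

>>> drive_tool(
  increments=[
    [[-8.5, 34.4, 0], [0, 0, 0], 0.7],
    [[-8.5, 34.4, 0], [0, 0, 0], 0.7],
    [[-8.5, 34.4, 0], [0, 0, 0], 0.7],
    [[-8.5, 34.4, 0], [0, 0, 0], 0.7],
    [[-8.5, 34.4, 0], [0, 0, 0], 0.7],
    [[-8.5, 34.4, 0], [0, 0, 0], 0.7],
    [[-8.5, 34.4, 0], [0, 0, 0], 0.7],
    [[0, 0, 0], [0, 0, 0], 0.7],
  ],
)

```text
clock: 26.6
eef_pos: [0.4589, -0.0067, 0.1264]
tool_rot: [0.76, 0.65, 0.001, -0.001]
ft_force: [-0.8, -0.3, -0.6]
grip_width: 0.0597
grasp_force: 0.0
```

>>> drive_tool(
  increments=[
    [[0, 0, 0], [0, 0, 0], 0.7],
    [[0, 0, 0], [0, 0, 0], 0.7],
  ],
)

```text
clock: 26.77
eef_pos: [0.461, -0.0117, 0.1266]
tool_rot: [0.762, 0.647, 0.0, 0.001]
ft_force: [0.7, 0.5, -0.4]
grip_width: 0.0598
grasp_force: 0.0
```

>>> drive_tool(
  increments=[
    [[-1, 1, -35], [0, 0, 0], 0.7],
    [[0, 0, -35], [0, 0, 0], 0.7],
    [[0, 0, -35], [0, 0, 0], 0.7],
    [[0, 0, -15], [0, 0, 0], 0.7],
    [[0, 0, 0], [0, 0, 0], 0.7],
    [[0, 0, 0], [0, 0, 0], 0.4],
    [[0, 0, 0], [0, 0, 0], 0],
    [[0, 0, 0], [0, 0, 0], 0],
  ],
)

```text
clock: 27.43
eef_pos: [0.4612, -0.0113, 0.008]
tool_rot: [0.763, 0.646, 0.001, 0.001]
ft_force: [-2.9, -1.1, 17.0]
grip_width: 0.0246
grasp_force: 53.6
```

>>> drive_tool(
  increments=[
    [[0, 0, 0], [0, 0, 0], 0],
    [[0, 0, 0], [0, 0, 0], 0],
    [[0, 0, 0], [0, 0, 0], 0],
    [[0, 0, 0], [0, 0, 0], 0],
  ],
)

```text
clock: 27.77
eef_pos: [0.4613, -0.0112, 0.0081]
tool_rot: [0.763, 0.647, 0.001, 0.002]
ft_force: [-0.8, -2.1, 6.7]
grip_width: 0.0241
grasp_force: 59.4
```

>>> drive_tool(
  increments=[
    [[0, 0, 30], [0, 0, 0], 0],
    [[0, 0, 40], [0, 0, 0], 0],
    [[0, 0, 35], [0, 0, 0], 0],
    [[0, 0, 0], [0, 0, 0], 0],
    [[0, 0, 0], [0, 0, 0], 0],
  ],
)

```text
clock: 28.18
eef_pos: [0.4615, -0.0106, 0.1139]
tool_rot: [0.762, 0.647, 0.003, 0.002]
ft_force: [-0.6, 0.7, -0.8]
grip_width: 0.0241
grasp_force: 59.2
```

```bash
python3 - <<'E'
from fit import *
A=cv2.resize(a['image'][165:265,380:460][:,:,::-1],(480,600),interpolation=cv2.INTER_CUBIC)
cv2.imwrite('pics/a5.png',A)
for p,u,v in((a,*proj(a,[.543,-.3553,.07])),(b,*proj(b,[.543,-.3553,.07]))):
  q,f,n=fitbar(p,[.543,-.3553,-.16],u,v);print('bar',(q[:2]*1000).round(1),np.degrees(q[2]).round(1),round(f,1),n)
E
```

```text
28.18 tcp [461.5 -10.6 113.9] phi -9.37 z [ 0.007  0.    -1.   ] F [-0.6  0.7 -0.8] w 24.1 g 59.2
bar [ 542.3 -356.8] -5.7 51.2 89.0
bar [ 542.7 -354.1] -15.3 41.2 290.0
```

View pics/a5.png

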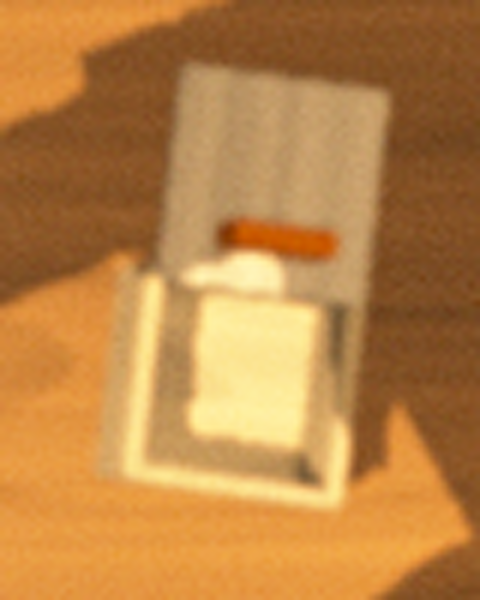

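Cover fully open, with the bar at (275,238) and the interior centred about (245,385). Next is the plug.

>>> drive_tool(
  increments=[
    [[2, -37.1, 0], [0, 0, 0], 0],
    [[2, -37.1, 0], [0, 0, 0], 0],
    [[2, -37.1, 0], [0, 0, 0], 0],
    [[2, -37.1, 0], [0, 0, 0], 0],
    [[2, -37.1, 0], [0, 0, 0], 0],
    [[2, -37.1, 0], [0, 0, 0], 0],
    [[2, -37.1, 0], [0, 0, 0], 0],
    [[2, -37.1, 0], [0, 0, 0], 0],
  ],
)

```text
clock: 28.95
eef_pos: [0.4736, -0.3084, 0.1087]
tool_rot: [0.763, 0.647, -0.001, -0.002]
ft_force: [0.8, 0.5, -0.3]
grip_width: 0.0243
grasp_force: 59.2
```

>>> drive_tool(
  increments=[
    [[2, -37.1, 0], [0, 0, 0], 0],
    [[0, 0, 0], [0, 0, 0], 0],
    [[0, 0, 0], [0, 0, 0], 0],
    [[0, 0, 0], [0, 0, 0], 0],
  ],
)

```text
clock: 29.28
eef_pos: [0.4758, -0.3436, 0.109]
tool_rot: [0.763, 0.647, -0.0, -0.002]
ft_force: [-0.1, 0.1, -1.1]
grip_width: 0.0243
grasp_force: 59.2
```

>>> drive_tool(
  increments=[
    [[3, -1, -30], [0, 0, 0], 0],
    [[0, 0, -30], [0, 0, 0], 0],
    [[0, 0, -20], [0, 0, 0], 0],
    [[0, 0, -11], [0, 0, 0], 0],
    [[0, 0, 0], [0, 0, 0], 0],
    [[0, 0, 0], [0, 0, 0], 0],
    [[0, 0, 0], [0, 0, 0], 0],
  ],
)

```text
clock: 29.87
eef_pos: [0.4814, -0.3457, 0.0217]
tool_rot: [0.762, 0.647, 0.0, 0.001]
ft_force: [0.7, 0.1, -2.1]
grip_width: 0.024
grasp_force: 59.2
```

>>> drive_tool(
  increments=[
    [[-1, 0, -6], [0, 0, 0], 0],
    [[0, 0, -2], [0, 0, 0], 0],
    [[0, 0, 0], [0, 0, 0], 0],
    [[0, 0, 0], [0, 0, 0], 0],
  ],
)

```text
clock: 30.2
eef_pos: [0.4799, -0.3461, 0.0131]
tool_rot: [0.763, 0.647, 0.0, 0.001]
ft_force: [-0.2, -0.6, 1.4]
grip_width: 0.024
grasp_force: 59.4
```

>>> drive_tool(
  increments=[
    [[0, 0, 0], [0, 0, 0], 0.42],
    [[0, 0, 0], [0, 0, 0], 0.42],
    [[0, 0, 0], [0, 0, 0], 0.42],
    [[0, 0, 0], [0, 0, 0], 0.42],
    [[0, 0, 20], [0, 0, 0], 0.42],
    [[0, 0, 35], [0, 0, 0], 0.42],
    [[0, 0, 35], [0, 0, 0], 0.42],
    [[0, 0, 20], [0, 0, 0], 0.35],
  ],
)

```text
clock: 30.87
eef_pos: [0.4805, -0.3465, 0.126]
tool_rot: [0.763, 0.647, 0.001, 0.002]
ft_force: [1.2, -0.5, 0.3]
grip_width: 0.0296
grasp_force: 0.0
```

>>> drive_tool(
  increments=[
    [[21, -3.1, 0], [0, 0, 0], 0.35],
    [[21, -3.1, 0], [0, 0, 0], 0.35],
    [[21, -3.1, 0], [0, 0, 0], 0.35],
    [[0, 0, 0], [0, 0, 0], 0.35],
    [[0, 0, 0], [0, 0, 0], 0.35],
    [[0, 0, 0], [0, 0, 0], 0.35],
  ],
)

```text
clock: 31.37
eef_pos: [0.5415, -0.3546, 0.1217]
tool_rot: [0.763, 0.647, -0.0, -0.001]
ft_force: [-0.2, -0.9, 0.6]
grip_width: 0.0299
grasp_force: 0.0
```

```bash
python3 - <<'E'
from fit import *
A=cv2.resize(a['image'][165:265,380:460][:,:,::-1],(400,500),interpolation=cv2.INTER_CUBIC)
B=cv2.resize(b['image'][170:270,60:140][:,:,::-1],(400,500),interpolation=cv2.INTER_CUBIC)
cv2.imwrite('pics/a6.png',np.hstack([A,B]))
E
```

```text
31.37 tcp [ 541.5 -354.6  121.7] phi -9.38 z [-0.002  0.001 -1.   ] F [-0.2 -0.9  0.6] w 29.9 g 0.0
```

View pics/a6.png

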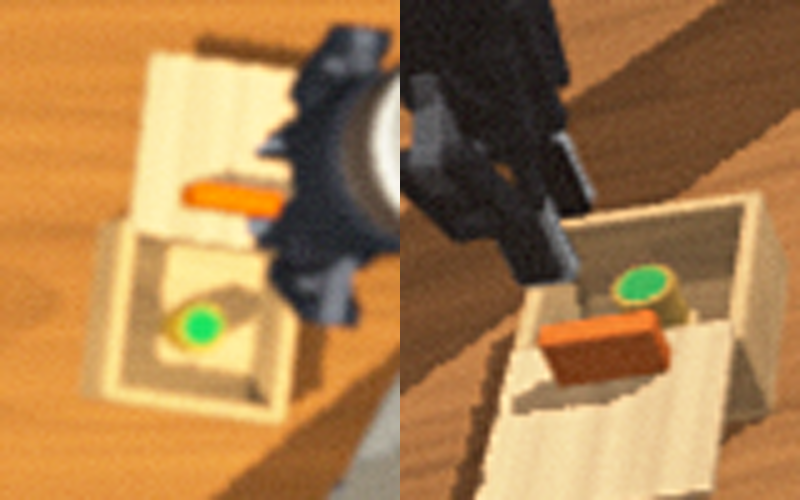

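The plug is upright inside the case, with its green disc at (203,325) and the floor around it clear. Now I'll shut the cover.

>>> drive_tool(
  increments=[
    [[1, -1, -30], [0, 0, 0], 0.35],
    [[0, 0, -25], [0, 0, 0], 0.35],
    [[0, 0, -5], [0, 0, 0], 0.35],
    [[0, 0, 0], [0, 0, 0], 0.35],
    [[0, 0, 0], [0, 0, 0], 0.35],
  ],
)

```text
clock: 31.88
eef_pos: [0.543, -0.3561, 0.0629]
tool_rot: [0.763, 0.647, -0.0, -0.0]
ft_force: [0.5, 0.5, 1.1]
grip_width: 0.03
grasp_force: 0.0
```

>>> drive_tool(
  increments=[
    [[-9.9, 1.6, 0], [0, 0, 0], 0.35],
    [[-9.9, 1.6, 0], [0, 0, 0], 0.35],
    [[-9.9, 1.6, 0], [0, 0, 0], 0.35],
    [[-9.9, 1.6, 0], [0, 0, 0], 0.35],
    [[0, 0, 0], [0, 0, 0], 0.35],
    [[0, 0, 0], [0, 0, 0], 0.35],
  ],
)

```text
clock: 32.38
eef_pos: [0.5045, -0.3504, 0.0645]
tool_rot: [0.763, 0.647, 0.0, 0.002]
ft_force: [-0.1, 0.7, -0.1]
grip_width: 0.0299
grasp_force: 0.0
```

>>> drive_tool(
  increments=[
    [[-9.9, 1.6, -1], [0, 0, 0], 0.35],
    [[-9.9, 1.6, 0], [0, 0, 0], 0.35],
    [[-9.9, 1.6, 0], [0, 0, 0], 0.35],
    [[-7.9, 1.3, 0], [0, 0, 0], 0.35],
    [[-5.9, 1, 0], [0, 0, 0], 0.35],
    [[-3, 0.5, 0], [0, 0, 0], 0.35],
    [[0, 0, 0], [0, 0, 0], 0.35],
    [[0, 0, 0], [0, 0, 0], 0.35],
  ],
)

```text
clock: 33.05
eef_pos: [0.457, -0.3419, 0.0613]
tool_rot: [0.763, 0.647, -0.0, -0.0]
ft_force: [0.6, -0.6, -0.0]
grip_width: 0.0299
grasp_force: 0.0
```

>>> drive_tool(
  increments=[
    [[-3, 0.5, 0], [0, 0, 0], 0.35],
    [[0, 0, 0], [0, 0, 0], 0.35],
    [[0, 0, 0], [0, 0, 0], 0.35],
  ],
)

```text
clock: 33.3
eef_pos: [0.4541, -0.3413, 0.0611]
tool_rot: [0.763, 0.647, -0.0, -0.0]
ft_force: [0.1, -0.1, 1.0]
grip_width: 0.03
grasp_force: 0.2
```

>>> drive_tool(
  increments=[
    [[-2, 0.3, 0], [0, 0, 0], 0.35],
    [[0, 0, 0], [0, 0, 0], 0.35],
    [[0, 0, 0], [0, 0, 0], 0.35],
  ],
)

```text
clock: 33.55
eef_pos: [0.452, -0.341, 0.0611]
tool_rot: [0.763, 0.647, -0.0, -0.0]
ft_force: [0.4, 0.3, -1.1]
grip_width: 0.0301
grasp_force: 0.3
```

>>> drive_tool(
  increments=[
    [[-2, 0.3, 0], [0, 0, 0], 0.35],
    [[0, 0, 0], [0, 0, 0], 0.35],
    [[0, 0, 0], [0, 0, 0], 0.35],
  ],
)

```text
clock: 33.8
eef_pos: [0.4499, -0.3407, 0.0612]
tool_rot: [0.763, 0.647, -0.0, -0.0]
ft_force: [-0.4, 0.5, 0.3]
grip_width: 0.0295
grasp_force: 0.2
```

>>> drive_tool(
  increments=[
    [[-2, 0.3, 0], [0, 0, 0], 0.35],
    [[0, 0, 0], [0, 0, 0], 0.35],
    [[0, 0, 0], [0, 0, 0], 0.35],
  ],
)

```text
clock: 34.05
eef_pos: [0.4493, -0.3407, 0.0613]
tool_rot: [0.762, 0.647, 0.001, 0.001]
ft_force: [5.1, -0.9, -3.6]
grip_width: 0.03
grasp_force: 2.6
```

>>> drive_tool(
  increments=[
    [[-2, 0.3, 0], [0, 0, 0], 0.35],
    [[0, 0, 0], [0, 0, 0], 0.35],
    [[0, 0, 0], [0, 0, 0], 0.35],
  ],
)

```text
clock: 34.3
eef_pos: [0.4493, -0.3407, 0.0613]
tool_rot: [0.762, 0.647, 0.002, 0.002]
ft_force: [10.6, -0.5, -7.2]
grip_width: 0.03
grasp_force: 5.0
```

>>> drive_tool(
  increments=[
    [[6, -1, 0], [0, 0, 0], 0.35],
    [[4, -0.6, 0], [0, 0, 0], 0.35],
    [[0, 0, 0], [0, 0, 0], 0.35],
    [[0, 0, 25], [0, 0, 0], 0.35],
    [[0, 0, 35], [0, 0, 0], 0.35],
    [[-30, 20, 20], [0, 0, 0], 0.35],
    [[-30, 20, 0], [0, 0, 0], 0.35],
    [[-10, 35, 0], [0, 0, 0], 0.35],
  ],
)

```text
clock: 34.97
eef_pos: [0.3836, -0.2682, 0.1427]
tool_rot: [0.764, 0.645, -0.001, 0.001]
ft_force: [0.8, 1.0, -0.5]
grip_width: 0.0301
grasp_force: 0.0
```

>>> drive_tool(
  increments=[
    [[-5, 35, 0], [0, 0, 0], 0.35],
    [[-5, 35, 0], [0, 0, 0], 0.35],
    [[-5, 35, 0], [0, 0, 0], 0.35],
    [[-5, 35, 0], [0, 0, 0], 0.35],
    [[0, 0, 0], [0, 0, 0], 0.35],
    [[0, 0, 0], [0, 0, 0], 0.35],
    [[0, 0, 0], [0, 0, 0], 0.35],
  ],
)

```text
clock: 35.55
eef_pos: [0.3663, -0.1271, 0.1417]
tool_rot: [0.762, 0.647, -0.0, 0.001]
ft_force: [-0.1, 0.5, 0.0]
grip_width: 0.0299
grasp_force: 0.0
```

```bash
python3 - <<'E'
from fit import *
for p in(a,b):
  u,v=proj(p,[.459,-.3414,.07]);q,f,n=fitbar(p,[.459,-.3414,-.16],u,v);print('bar',(q[:2]*1000).round(1),np.degrees(q[2]).round(1),round(f,1),n)
A=cv2.resize(a['image'][130:260,200:460][:,:,::-1],(600,300),interpolation=cv2.INTER_CUBIC)
B=cv2.resize(b['image'][170:300,70:330][:,:,::-1],(600,300),interpolation=cv2.INTER_CUBIC)
cv2.imwrite('pics/a7.png',np.vstack([A,B]))
E
```

```text
35.55 tcp [ 366.3 -127.1  141.7] phi -9.35 z [ 0.001 -0.001 -1.   ] F [-0.1  0.5  0. ] w 29.9 g 0.0
bar [ 458.1 -341.5] -6.1 54.4 98.0
bar [ 457.8 -340.3] -9.2 29.6 269.0
```

View pics/a7.png

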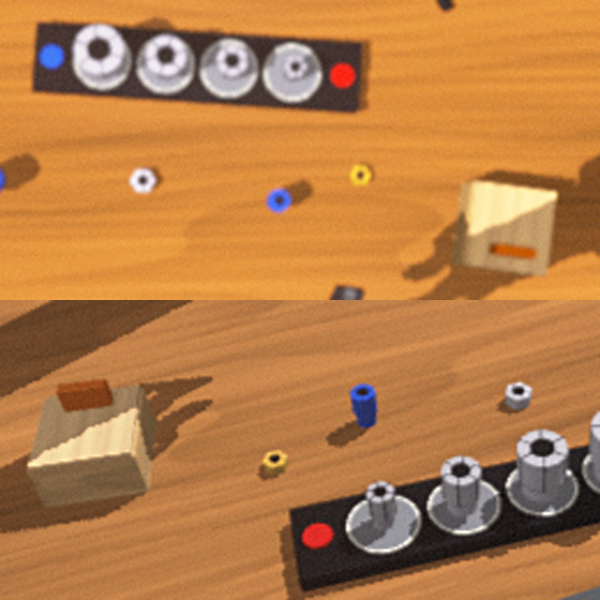

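The cover is shut against its stop (bar at top crop (513,251)), the collets are in order on their marks, and the arm is clear of everything.

```bash
python3 -c "
from workcell import job_done
print(job_done())"
```

```text
the job is handed in; nothing more can be done
None
```

The job is handed in: the four collets stand on their marks in size order from the red tag, within about 2 mm of centre by the camera check, and the plug is in its case with the cover shut against its stop, after about 36 s; no verdict was shown.

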